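# Start the loaded microcentrifuge

## Robot

A 6-joint arm with a two-finger parallel gripper is mounted at the origin on the work surface. World frame = base frame: x ahead of the robot, y to its left, z up, the work surface at z = 0. Lengths are in m, angles in degrees, forces in N, time in s.
With the tool pointing down it reaches from about 0.4 to 0.825 m from the base axis. Payload 7 kg.
Tool frame: the origin (TCP) lies at the very end of the fingers, on their centre line; the grasp point (between the pads) lies 19 mm behind it (ctrl.grip_depth is the distance from the TCP to the grasp point, in m); z points along the fingers, y is the line along which they close (so a half turn about z gives the same grasp; the last joint's range is limited). The gripper opens to 88 mm and grips with 3 to 60 N. Pads are 19 mm wide; open, the fingers measure 130 mm over their backs; the gripper's body (78 mm by 193 mm) begins 47 mm behind the grasp point.
Start: joints at [-59.696, 20.546, 0.682, 0, -70.136, -16.507], TCP at [0.161, -0.656, 0.227] pointing down, gripper open.
Joint ranges: [-176.03, 176.03], [-82.01, 121.73], [-58.28, 71.71], [-173.87, 95.51], [-174.79, -0.11], [-173.66, 173.66]. Speed limits (degrees/s): [136.94, 136.94, 172.46, 180, 180, 180].

## Interface

Orientations are given as [roll, pitch, yaw] about the fixed x, y, z axes, in that order (R = Rz(yaw) Ry(pitch) Rx(roll)).
In Python, from plant import get_obs, eyes, ctrl, spotter gives the robot as it stands.
- The arm moves only by the shell command python3 -m crank 'ROWS'. ROWS is JSON, one flat list of numbers, 7 for each row, row after row: the turn, a rotation vector about the tool's x, y, z in rad, then the shift along the tool's x, y, z in mm, then the opening, from 0 (shut) to 1 (fully open). A call has 1 to 5 rows; each row shifts and turns the commanded pose from where the row before left it, along the tool's axes as they then stand; what a row does not reach is not made up. A row lasts 1/8 s, in which the tool goes at most 62.5 mm and 10.7 degrees, less where a joint would pass 70% of its speed; a pose out of reach is approached as far as the arm can. A call is refused whole if a number of a shift passes 62.5 or a number of a turn 0.188, either way. A call with a gripper value outside its range is refused whole. The fingers move at their own pace and stop on an object; the grip force is fixed at half the most. Time passes only in rows, so rows that do not move let the fingers close. It gives the time, the measured TCP pose, the force, the opening and the grip force at its end, in the units of the state.
- get_obs(): the state, without advancing time (a new reading comes with each control period).
- eyes.snapshot(name): name is "scene" or "top" or "wrist"; returns the picture (420x560x3 uint8, blue, green, red); there is no depth.
- eyes.camera_model(name): a dict with "fx", "fy", "cx", "cy" (pixels), "extrinsics" (4x4, takes a point from camera to world coordinates). Camera axes: x right, y down, z forward; pixel columns grow to the right and rows downward; lengths in m; the calibration is good to about 2 mm. A picture is of the moment at which its call begins: read the wrist's pose just before it. camera_model takes no time and is no camera call; for the wrist camera it gives the pose at the moment of the call.
- ctrl.close_job(): hands the job in; it is judged then, once.
Trained networks look in the newest picture that a camera, given by its name, has taken for a name from the list of things; names that differ only in an ending like _2 or _b are one class to them, and where a whole thing is asked for, a point or a joint stands for the part that bears it (a point fixed in the world has none). Each returns a list of dicts, best first, with "p" (0 to 1); they miss things now and then, are a little off and sometimes report something else, mostly with a low value. They report only what shows in the picture. A call takes as long as a camera call.
- spotter.outline_of(camera, target): "region" (420x560 bool, what is visible of it) and "rect" ([left, top, width, height] in pixels, round what is visible of it).
- spotter.place_of(camera, target): "location" ([column, row] in pixels: a listed point, or the origin of a listed thing).
The state is a dict: "clock": time; "joint_pos": joint angles; "qvel": joint speeds; "tau": joint torques, N m; "tool_pos": TCP position; "orientation": TCP orientation; "force": force on the tool from outside, world axes, zero at the start; "moment": the same for the moment, N m; "opening": finger opening in m; "gripper_force": force on a finger pad.
Only numpy, scipy, OpenCV 4.12 (cv2) and the standard library are available. Lean on these libraries where they do the work, as an engineer would, in place of code of your own. Each camera call takes 0.05 s, during which the arm holds its last target. There are 200 camera calls.

## Task

The rotor of the microcentrifuge (the machine whose lid stands open) is loaded and ready to spin. Press its mains rocker to on, push its lid down until it is fully shut, and then press its large round start key all the way down and let it come up again. Press no other key or switch, and leave the loose things standing around it where they are: nothing is to be picked up.

Things in the scene. Friction and masses are not known exactly. Their poses are not given: they have to be found in the camera images.
- centrifuge: Cream bench microcentrifuge, 300 deep (x) by 240 wide (y), fixed, on the left or right half of the bench, yaw varies. Origin: centre of its underside; its -x is its front, +y its left seen from the operator. The front 90 mm is a control deck rising 10 degrees to the rear, 86 to 101 mm high: display at left, square key, round start key, rocker at right. Behind it the housing is 125 mm high.
- mains_rocker_on_end (a point): Point on top of the right half (-y) of the centrifuge's black mains rocker, 14 mm from its pivot, 1 mm from its outer end; moves with it. Rocker 30 mm long (along y) by 18, in a 38 by 26 mm frame 4 mm high. Off: right half stands up, its end 6 mm above the left half. Fingertips that also cover the left half stop it half way: press centred here or a little further out. The machine's side is 17 mm further out.
- mains_rocker (a joint): Mains rocker of the centrifuge: 0 = off (at the start), 0.4 rad = on. Pressed at the outer end of its right half with 3 to 5 N it tips over: this end sinks 5.5 mm until the right half is level with the deck's slope and the left half stands up. It stays where it is left; no click.
- lid_push_point (a point): Centre line of the outer (top) face of the centrifuge's lid, 160 mm from the hinge axis, 16 mm above the underside; moves with the lid. Cream lid 176 long, 206 wide, 16 thick, with a central 105 mm clear window (3 mm sunk) and an 80 mm wide lip ending 187 mm from the hinge. Open, this face looks up and away from the operator: shut it by pushing here from behind and above, forward (-x) and down.
- lid_hinge (a point): Middle of the lid's hinge axis, at the rear of the centrifuge: 138 mm behind (+x) and 125 mm above the centrifuge's origin; the axis runs along the centrifuge's y. The axis lies in the plane of the lid's underside.
- lid (a joint): Lid angle: 0 = fully shut, 0.75 to 1.05 rad at the start (the free edge up to 0.30 m above the bench), at most 1.3. A stiff friction hinge: the lid (300 g) stays wherever it is left, and 1 to 4 N at the push point moves it. No latch.
- start_key_top (a point): Centre of the top of the start key of the centrifuge: the large round grey key, 24 mm across, standing 8 mm off the deck; moves with the key. Its axis is the deck's normal (the point's z).
- start_key (a joint): Travel of the start key: 0 = up, 0.005 m = fully down; sprung, 1.5 N to begin and 4 N fully down.
- stop_key_top (a point): Centre of the top of the stop / lid release key of the centrifuge, not to be pressed: small square grey key, 13 mm, 44 mm to the left of the start key, standing 8 mm off the deck.
- stop_key (a joint): Travel of that square key: 0 = up, 0.005 m = fully down.
- block_heater: Another machine, not to be used: cream dry block heater, 270 deep by 200 wide by 102 mm high, with an aluminium tube block on top and a sloped deck with a rocker and one 18 mm round key. Fixed. Origin: centre of its underside, front to its own -x.
- heater_rocker (a joint): Angle of the heater's rocker: 0 = off (leave), 0.4 rad = on.
- heater_key (a joint): Travel of the heater's round key: 0 = up (leave), 0.005 m = down.
- tube_rack: Loose white tube rack, 50 by 120 by 43 mm high (with tubes), standing lengthwise along the right side (-y) of the centrifuge, beside the rocker. Origin: centre of its underside.
- specimen_jar: Loose white-capped jar, 48 mm across, 62 mm high, close to the left side (+y) of the centrifuge, near its front. Origin: centre of its underside.
- slide_box: Loose grey slide box, 100 by 50 by 32 mm high, along the left side (+y) of the centrifuge. Origin: centre of its underside.
- cassettes: Loose stack of four white tissue cassettes, 28 by 43 by 27 mm high, lying on the ledge (88 mm high) between the heater's deck and its tube block. Origin: centre of its underside.
- wash_bottle: Loose white wash bottle, 64 mm across, 153 mm high with its bent spout, at the left or right of the bench. Origin: centre of its underside.
- beaker: Loose glass beaker, 68 mm across, 85 mm high, at the left or right of the bench. Origin: centre of its underside.
- forceps: Loose steel forceps, 125 mm long, lying along the right side (-y) of the centrifuge, behind the tube rack. Origin: about the middle, on the underside.

How it is judged (in metres and radians):
On the way, in this order (a step that is already met when the one before it is completed fails the run):
1. the centrifuge's mains rocker is on (value of joint mains_rocker above 0.22 rad), for 0.1 s.
2. then the lid is fully shut (value of joint lid below 0.02 rad), for 0.2 s.
3. then the start key is pressed down (at least 3.5 mm of its 5 mm) (value of joint start_key above 0.0035 m and value of joint mains_rocker above 0.22 rad and value of joint lid below 0.02 rad), for 0.05 s.
At the end, for the whole second after the job is handed in: The mains rocker is on (beyond 0.22 of 0.4 rad, past half way), the lid is fully shut (within 0.02 rad) and at rest, the start key is up again and the other keys and the heater's rocker untouched; every loose thing lies still within 20 mm of where it stood (value of joint mains_rocker above 0.22 rad and value of joint lid below 0.02 rad and value of joint each of start_key, stop_key, heater_key below 0.0012 m and value of joint heater_rocker below 0.1 rad and velocity of joint lid below 0.05 rad/s and distance of each of tube_rack, specimen_jar, slide_box, cassettes, wash_bottle, beaker, forceps from where it was at the start of the episode below 0.02 m and linear speed of each of tube_rack, specimen_jar, slide_box, cassettes, wash_bottle, beaker, forceps below 0.03 m/s).
It fails at once if the start key is pressed (over 2.5 mm) before the machine is on and the lid shut (value of joint start_key above 0.0025 m and (value of joint mains_rocker below 0.2 rad or value of joint lid above 0.04 rad)).
It fails at once if the centrifuge's square stop key is pressed (over 2.5 mm) (value of joint stop_key above 0.0025 m).
It fails at once if the block heater's rocker or key is pressed (value of joint heater_rocker above 0.2 rad or value of joint heater_key above 0.0025 m).
It fails at once if the lid is lifted further open (over 1.2 rad) (value of joint lid above 1.2 rad).
It fails at once if a loose thing on the bench is lifted, carried or shoved more than 20 mm (distance of any of tube_rack, specimen_jar, slide_box, cassettes, wash_bottle, beaker, forceps from where it was at the start of the episode above 0.02 m).
It also fails if it takes over 51 s, if anything falls off the work surface, if the arm or the gripper's body presses on something with over 40 N, if the wrist force passes 120 N, or if a joint passes its speed limit or range.

## Working session

There is one attempt and no reset: what is moved stays moved. The work goes in short steps, Python scripts to look and compute and a shell command to move; the robot and the scene stay as the last step left them, time stands still between calls to the robot, and variables do not carry over. Pictures are saved under pics/ and viewed, at most 10 in all, crops included, and the job is handed in when it is done.

```bash
mkdir -p pics; ls; cat > h.py <<'E'
import numpy as np, cv2
from plant import get_obs, eyes, ctrl, spotter
from scipy.spatial.transform import Rotation as R
def cam(n):
    m=eyes.camera_model(n); return m,np.array(m["extrinsics"])
def ray(n,px):
    m,T=cam(n); d=np.array([(px[0]-m["cx"])/m["fx"],(px[1]-m["cy"])/m["fy"],1.]); return T[:3,3],T[:3,:3]@d
def atz(n,px,z):
    o,d=ray(n,px); return o+d*(z-o[2])/d[2]
def proj(n,P):
    m,T=cam(n); P=np.atleast_2d(P); c=(P-T[:3,3])@T[:3,:3]; return np.c_[c[:,0]/c[:,2]*m["fx"]+m["cx"],c[:,1]/c[:,2]*m["fy"]+m["cy"]]
E
python3 - <<'E'
from h import *
o=get_obs(); print(o)
ims=[]
for c in ["scene","top"]:
    im=eyes.snapshot(c); cv2.imwrite(f"pics/{c}0.png",im)
    print(c,cam(c)[1].round(3).tolist(),cam(c)[0]["fx"])
    for t in ["mains_rocker_on_end","lid_push_point","lid_hinge","start_key_top","stop_key_top","centrifuge","block_heater","tube_rack","specimen_jar","slide_box","wash_bottle","beaker"]:
        r=spotter.place_of(c,t)
        print(c,t,[(np.round(x["location"],1).tolist(),round(x["p"],2)) for x in r[:2]])
E
```

```text
pics
{'clock': 0.0, 'joint_pos': array([-5.96955037e+01,  2.05899428e+01,  6.36101501e-01, -2.14934505e-02,
       -7.01349993e+01, -1.65068104e+01]), 'qvel': array([-0.07873086,  0.05715589,  0.02479509,  0.13764313, -0.02785483,
       -0.06881604]), 'tau': array([ 4.61365380e-04, -5.82717669e+01,  2.93075502e+01,  6.99775457e+00,
        7.14180715e-03, -1.42519734e-04]), 'tool_pos': array([ 0.16085918, -0.65507009,  0.22565288]), 'orientation': array([ 1.79909079e+02, -5.87209708e-03, -1.66209629e+02]), 'force': array([-0.09060271,  0.25453282, -0.49034226]), 'moment': array([ 0.0466394 ,  0.00654572, -0.07108128]), 'gripper_force': 0.0, 'opening': 0.08748735249061826}
scene [[-0.85, 0.339, -0.402, 1.091], [0.526, 0.534, -0.662, 0.886], [-0.009, -0.775, -0.632, 0.963], [0.0, 0.0, 0.0, 1.0]] 442.6724812779213
scene mains_rocker_on_end [([319.6, 205.7], 0.35)]
scene lid_push_point [([301.7, 208.2], 0.97)]
scene lid_hinge [([278.2, 263.5], 0.97)]
scene start_key_top [([341.5, 221.6], 0.53)]
scene stop_key_top [([348.9, 305.7], 0.75), ([345.2, 228.8], 0.39)]
scene centrifuge [([317.3
[... 321 characters left out ...]
 0.319], [-1.0, 0.028, 0.012, -0.002], [-0.017, -0.166, -0.986, 1.34], [0.0, 0.0, 0.0, 1.0]] 406.35838181317973
top mains_rocker_on_end [([263.8, 228.5], 0.62)]
top lid_push_point [([214.3, 157.4], 0.51)]
top lid_hinge [([217.9, 159.0], 0.96)]
top start_key_top [([237.2, 233.5], 0.45), ([278.0, 221.8], 0.37)]
top stop_key_top [([239.5, 232.4], 0.61)]
top centrifuge [([225.1, 208.6], 0.6)]
top block_heater [([347.4, 200.4], 0.74)]
top tube_rack [([270.4, 170.7], 0.64), ([278.9, 223.5], 0.58)]
top specimen_jar [([210.0, 166.4], 0.66), ([185.3, 252.8], 0.62)]
top slide_box [([333.4, 205.6], 0.7), ([187.5, 212.8], 0.66)]
top wash_bottle [([449.8, 236.9], 0.83)]
top beaker [([116.2, 256.8], 0.7)]
```

View pics/scene0.png

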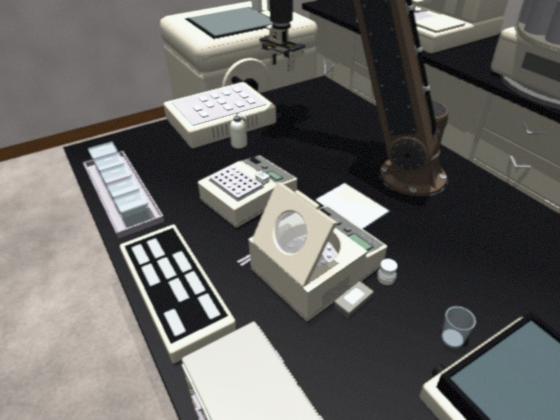

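View pics/top0.png

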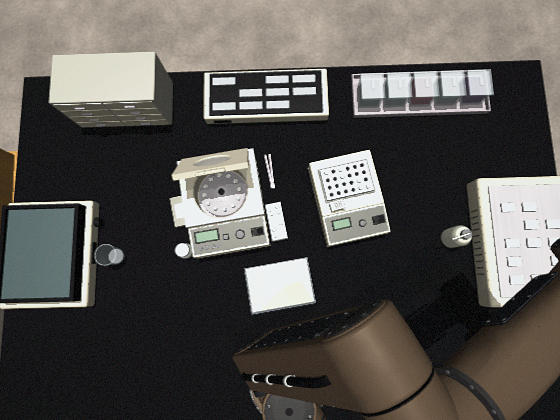

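The scene view shows the centrifuge with open lid at about (320,250) and the heater beyond it at (250,185). In the top view the centrifuge's display is at (207,236), stop key (226,237), start key (239,234), rocker (257,231), tube rack (277,222), and jar (183,250).

```bash
python3 - <<'E'
from h import *
im=cv2.imread("pics/top0.png"); c=im[140:265,160:290]; cv2.imwrite("pics/top0c.png",cv2.resize(c,None,fx=4.6,fy=4.6,interpolation=cv2.INTER_CUBIC))
for n,p,z in [("rock",(263.8,228.5),.1),("start",(238.5,233.8),.103),("stop",(226,237),.103),("hinge",(217.9,159),.125),("orig",(225,208.6),0)]: print(n,atz("top",p,z).round(3))
print("hinge scene",atz("scene",(278.2,263.5),.125).round(3), atz("scene",(317.3,272.6),0).round(3))
o=get_obs(); m,T=cam("wrist"); Rt=R.from_euler("xyz",o["orientation"],degrees=True).as_matrix()
print("cam in tool",(Rt.T@(T[:3,3]-o["tool_pos"])).round(3),(Rt.T@T[:3,:3]).round(3).tolist(),m["fx"]); print(Rt.round(3).tolist())
E
```

```text
rock [0.474 0.059 0.1  ]
start [0.46  0.137 0.103]
stop [0.451 0.175 0.103]
hinge [0.692 0.196 0.125]
orig [0.558 0.193 0.   ]
hinge scene [0.702 0.21  0.125] [0.567 0.199 0.   ]
cam in tool [ 0.071 -0.001 -0.157] [[-0.0, -0.965, -0.261], [1.0, -0.0, -0.0], [0.0, -0.261, 0.965]] 316.657280866109
[[-0.971, -0.239, -0.0], [-0.239, 0.971, 0.0], [0.0, 0.0, -1.0]]
```

View pics/top0c.png

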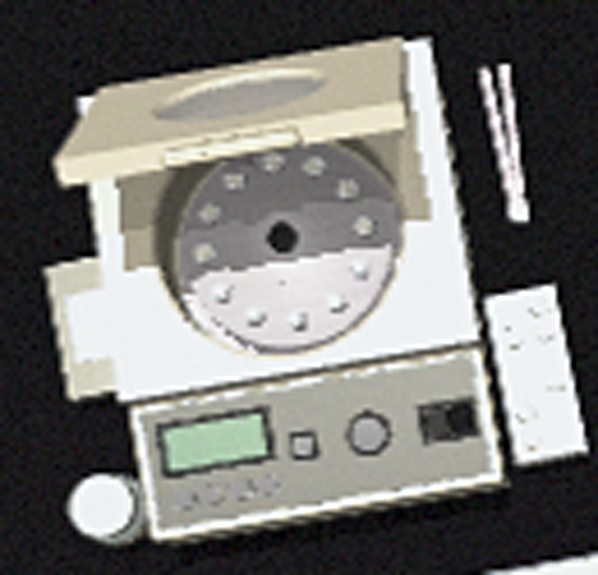

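The crop shows the deck clearly: display, square stop key (303,446), round start key (369,433), rocker (447,421), and the tube rack right beside the machine. I'll fit the pose from these features.

```bash
cat >> h.py <<'E'
def mpts(): 
    d=lambda x,h:.086+(x+.15)*np.tan(np.radians(10))+h
    return d
def M2W(p,P):
    P=np.atleast_2d(P); c,s=np.cos(p[2]),np.sin(p[2]); return np.c_[p[0]+c*P[:,0]-s*P[:,1],p[1]+s*P[:,0]+c*P[:,1],P[:,2]]
def lidpt(th,r=.16,h=.016,y=0): return [.138-r*np.cos(th)+h*np.sin(th),y,.125+r*np.sin(th)+h*np.cos(th)]
E
python3 - <<'E'
from h import *
from scipy.optimize import least_squares
d=mpts()
def px(a,b): return [160+a/4.6-.4,140+b/4.6-.4]
ob=[px(118,400),px(480,342),px(432,40),px(303,446),px(369,433),px(447,421)]
def f(v):
    x=v[4]; p=v[:3]
    P=[[-.06,.12,.125],[-.06,-.12,.125],[.15,-.12,.125],[x,v[5]+.044,d(x,.008)],[x,v[5],d(x,.008)],[x,-.089,d(x,.005)]]
    r=[(proj("top",M2W(p,P))-ob).ravel(), .5*(proj("scene",M2W(p,[.138,0,.125]))-[278.2,263.5]).ravel(), .5*(proj("scene",M2W(p,lidpt(v[3])))-[301.7,208.2]).ravel(), .5*(proj("top",M2W(p,lidpt(v[3],.187,.0,.04)))-px(165,165)).ravel(), .5*(proj("top",M2W(p,lidpt(v[3],.187,.0,-.04)))-px(298,143)).ravel()]
    return np.concatenate(r)
s=least_squares(f,[.56,.19,.22,.9,-.105,-.037],loss="soft_l1"); print(s.x.round(4),np.degrees(s.x[2]),f(s.x).round(1))
p=s.x[:3]
for n,P in dict(rock=[s.x[4],-.103,d(s.x[4],.007)],start=[s.x[4],s.x[5],d(s.x[4],.008)],push=lidpt(s.x[3]),pend=lidpt(0)).items(): print(n,M2W(p,P).round(4))
E
```

```text
[ 0.5593  0.1846  0.137   1.0452 -0.106  -0.0371] 7.84760765850392 [ 0.1  0.1 -0.3 -0.2 -0.4 -0.2  0.1 -0.3 -0.1  0.2 -0.3  0.2  0.4 -1.2
 -1.3 -0.7 -0.   0.2  0.3  0.2]
rock [[0.4684 0.0681 0.1008]]
start [[0.4594 0.1334 0.1018]]
push [[0.6302 0.1944 0.2714]]
pend [[0.5375 0.1816 0.141 ]]
```

```bash
cat >> h.py <<'E'
P0=np.array([.5593,.1846,.137])
def Rdeck(tilt=10.):   # tool x -> machine -y, tool z -> machine (sin t,0,-cos t)
    t=np.radians(tilt); z=np.array([np.sin(t),0,-np.cos(t)]); x=np.array([0,-1,0.]); y=np.cross(z,x)
    return R.from_euler("z",P0[2])*R.from_matrix(np.c_[x,y,z])
def cur():
    o=get_obs(); return o["tool_pos"],R.from_euler("xyz",o["orientation"],degrees=True)
def plan(wps):  # wps: (pos, R, n)
    p,r=cur()
    for pt,rt,n in wps:
        dv=(r.inv()*rt).as_rotvec(); p0,r0=p,r
        for i in range(1,n+1):
            pn=p0+(np.array(pt)-p0)*i/n; rn=r0*R.from_rotvec(dv*i/n)
            print((r.inv()*rn).as_rotvec().round(3).tolist(),(r.inv().apply(pn-p)*1e3).round(1).tolist()); p,r=pn,rn
        print("--")
E
python3 - <<'E'
from h import *
p,r=cur(); rt=Rdeck(); mid=r*R.from_rotvec((r.inv()*rt).as_rotvec()*.5)
print(rt.as_matrix().round(3).tolist())
plan([([.40,-.33,.27],mid,8),([.455,.07,.20],rt,8)])
E
```

```text
[[0.137, -0.976, 0.172], [-0.991, -0.134, 0.024], [0.0, -0.174, -0.985]]
[0.009, -0.008, -0.091] [-38.7, 32.4, -5.4]
[0.009, -0.008, -0.091] [-41.6, 28.7, -5.4]
[0.009, -0.008, -0.091] [-44.0, 24.7, -5.3]
[0.009, -0.008, -0.091] [-46.2, 20.5, -5.1]
[0.009, -0.008, -0.091] [-47.9, 16.2, -4.9]
[0.009, -0.008, -0.091] [-49.2, 11.7, -4.6]
[0.009, -0.008, -0.091] [-50.1, 7.1, -4.3]
[0.009, -0.008, -0.091] [-50.6, 2.5, -4.0]
--
[0.009, -0.008, -0.091] [-44.9, 23.2, 8.3]
[0.009, -0.008, -0.091] [-46.8, 19.1, 8.4]
[0.009, -0.008, -0.091] [-48.3, 14.8, 8.7]
[0.009, -0.008, -0.091] [-49.3, 10.4, 9.0]
[0.009, -0.008, -0.091] [-50.0, 6.0, 9.3]
[0.009, -0.008, -0.091] [-50.3, 1.5, 9.7]
[0.009, -0.008, -0.091] [-50.1, -3.0, 10.1]
[0.009, -0.008, -0.091] [-49.6, -7.5, 10.5]
--
```

```bash
python3 -m crank '[0.009,-0.008,-0.091,-39,32,-5,0, 0.009,-0.008,-0.091,-42,29,-5,0, 0.009,-0.008,-0.091,-44,25,-5,0, 0.009,-0.008,-0.091,-46,20,-5,0, 0.009,-0.008,-0.091,-48,16,-5,0]' && python3 -m crank '[0.009,-0.008,-0.091,-49,12,-5,0, 0.009,-0.008,-0.091,-50,7,-4,0, 0.009,-0.008,-0.091,-51,3,-4,0, 0.009,-0.008,-0.091,-45,23,8,0, 0.009,-0.008,-0.091,-47,19,8,0]' && python3 -m crank '[0.009,-0.008,-0.091,-48,15,9,0, 0.009,-0.008,-0.091,-49,10,9,0, 0.009,-0.008,-0.091,-50,6,9,0]'
python3 - <<'E'
from h import *
plan([([.455,.07,.20],Rdeck(),3)])
E
```

```text
clock: 1.92
tool_pos: [0.3122, -0.4511, 0.253]
orientation: [-176.9, 1.7, -139.9]
force: [0.4, 0.2, 0.9]
opening: 0.0434
gripper_force: 0.0
clock: 2.55
tool_pos: [0.4157, -0.2284, 0.2521]
orientation: [-173.5, 1.8, -113.7]
force: [0.3, 0.1, -0.3]
opening: 0.0008
gripper_force: 0.0
clock: 2.92
tool_pos: [0.4368, -0.0791, 0.2259]
orientation: [-171.5, 1.1, -98.0]
force: [2.1, 0.1, 0.2]
opening: 0.0006
gripper_force: 0.0
[0.008, -0.008, -0.092] [-49.9, 2.4, 9.4]
[0.008, -0.008, -0.092] [-49.8, -2.2, 9.8]
[0.008, -0.008, -0.092] [-49.3, -6.7, 10.3]
--
```

```bash
python3 -m crank '[0.008,-0.008,-0.092,-50,2,9,0, 0.008,-0.008,-0.092,-50,-2,10,0, 0.008,-0.008,-0.092,-49,-7,10,0, 0,0,0,0,0,0,0]'
python3 - <<'E'
from h import *
o=get_obs(); print(o["tool_pos"],o["orientation"],o["joint_pos"],o["force"])
im=eyes.snapshot("wrist"); d=mpts(); v=[-.106,-.0371]
for n,P in dict(mains_rocker_on_end=[v[0],-.103,d(v[0],.007)],start_key_top=[v[0],v[1],d(v[0],.008)],stop_key_top=[v[0],v[1]+.044,d(v[0],.008)]).items():
    q=proj("wrist",M2W(P0,P))[0]; print(n,q.round(1),[(np.round(x["location"],1).tolist(),round(x["p"],2)) for x in spotter.place_of("wrist",n)[:3]]); cv2.drawMarker(im,tuple(int(t) for t in q),(0,0,255),0,8)
q=proj("wrist",M2W(P0,[[-.06,-.12,.125],[-.15,-.12,.086],[-.15,.12,.086]]))
for t in q: cv2.drawMarker(im,tuple(int(u) for u in t),(0,255,0),0,8)
cv2.imwrite("pics/w1.png",im)
E
```

```text
clock: 3.42
tool_pos: [0.4559, 0.0709, 0.1999]
orientation: [-170.1, -0.1, -82.1]
force: [0.9, -0.1, -0.5]
opening: 0.0007
gripper_force: 0.0
[0.45588608 0.07087026 0.19993713] [-1.70091389e+02 -5.74422903e-02 -8.20866598e+01] [ 37.78163216  -5.56007276 -37.27295489   6.49861781 -49.88348399
 -33.68822818] [ 0.93530219 -0.09212879 -0.48089213]
mains_rocker_on_end [285.8 211.2] [([289.8, 211.7], 0.8)]
start_key_top [285.4 283.7] []
stop_key_top [285.5 327.2] [([281.2, 326.2], 0.39)]
```

View pics/w1.png

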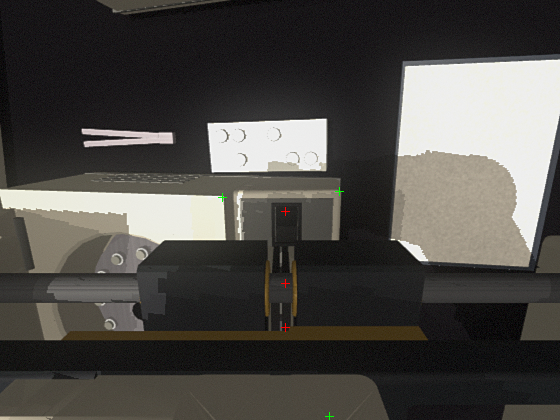

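The wrist view shows the rocker (black, about (286,220)), the rack at (268,145) and the forceps at (125,137). The predicted marks fall on the rocker and the deck edge, so the pose fit holds.

```bash
cat >> h.py <<'E'
def deckpt(x,y,h):  # h along the deck normal
    t=np.radians(10); return M2W(P0,[x-h*np.sin(t),y,.086+(x+.15)*np.tan(t)+h*np.cos(t)])[0]
def deckpos():  # inverse: machine x (foot), y, height over deck of TCP
    p,_=cur(); c,s=np.cos(P0[2]),np.sin(P0[2]); dx,dy=p[0]-P0[0],p[1]-P0[1]; X=c*dx+s*dy; Y=-s*dx+c*dy; t=np.radians(10)
    h=(p[2]-.086-(X+.15)*np.tan(t))*np.cos(t); return np.array([X+h*np.sin(t),Y,h]).round(4)
E
python3 - <<'E'
from h import *
print(deckpos()); plan([(deckpt(-.106,-.105,.025),Rdeck(),2)])
p,r=cur(); print(proj("wrist",[p,p+r.apply([.0095,0,0]),p+r.apply([0,.021,0])]).round(0))
E
```

```text
[-0.0999 -0.1016  0.1072]
[0.001, -0.001, -0.002] [1.7, 3.0, 41.1]
[0.001, -0.001, -0.002] [1.7, 3.1, 41.1]
--
[[280. 264.]
 [280. 247.]
 [319. 264.]]
```

```bash
python3 -m crank '[0,0,-0.002,1.7,3,41,0, 0,0,0,1.7,3,41,0, 0,0,0,0,0,0,0]' && python3 -m crank '[0,0,0,0,0,5,0, 0,0,0,0,0,4,0, 0,0,0,0,0,0,0]'
python3 - <<'E'
from h import *
print(deckpos(),get_obs()["force"])
im=eyes.snapshot("wrist"); cv2.imwrite("pics/w2.png",im)
E
```

```text
clock: 4.0
tool_pos: [0.4628, 0.0636, 0.1164]
orientation: [-170.4, -0.2, -82.4]
force: [0.4, 0.3, 1.5]
opening: 0.0002
gripper_force: 0.0
clock: 4.38
tool_pos: [0.4664, 0.0664, 0.1103]
orientation: [-170.0, -0.0, -82.3]
force: [0.7, -0.8, -0.5]
opening: 0.0004
gripper_force: 0.0
[-0.1053 -0.1044  0.0167] [ 0.67921291 -0.75689135 -0.4999775 ]
```

View pics/w2.png

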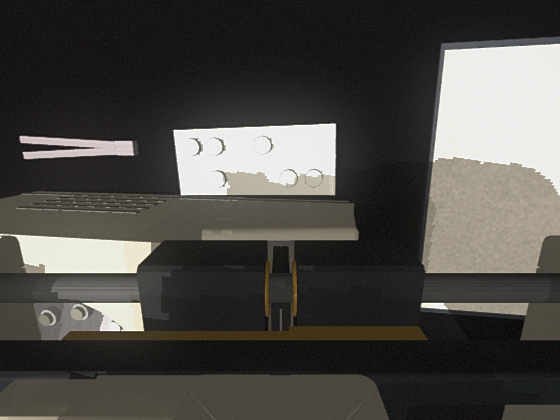

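The tip is about 16 mm over the deck, and the rocker lies under the fingers at (281,258). I'll press down in small steps.

```bash
for i in 1 2; do python3 -m crank '[0,0,0,0,0,2,0, 0,0,0,0,0,2,0]'|grep -E "force: \[|tool_pos"; python3 -c "
from h import *
print(deckpos())"; done
```

```text
tool_pos: [0.4667, 0.0664, 0.1057]
force: [-0.5, -1.0, 0.7]
[-0.1057 -0.1044  0.0121]
tool_pos: [0.4674, 0.0662, 0.1017]
force: [-0.0, -2.5, 4.1]
[-0.1058 -0.1048  0.008 ]
```

```bash
for i in 1 2; do python3 -m crank '[0,0,0,0,0,1,0, 0,0,0,0,0,1,0]'|grep -E "force: \[|tool_pos"; python3 -c "
from h import *
print(deckpos())"; done
```

```text
tool_pos: [0.4677, 0.0664, 0.0997]
force: [-0.6, -2.4, 2.5]
[-0.1058 -0.1046  0.006 ]
tool_pos: [0.4681, 0.0664, 0.0985]
force: [-11.8, -2.3, 24.7]
[-0.1056 -0.1047  0.0047]
```

```bash
python3 -m crank '[0,0,0,0,0,-20,0, 0,0,0,0,0,-50,0, 0,0,0,0,0,-50,0, 0,0,0,0,0,0,0]'
python3 - <<'E'
from h import *
print(deckpos()); im=eyes.snapshot("wrist"); a=cv2.imread("pics/w1.png")
f=lambda i:cv2.resize(i[170:260,220:350],None,fx=4,fy=4,interpolation=cv2.INTER_CUBIC)
cv2.imwrite("pics/w3.png",np.vstack([f(a)[:280],f(im)[:]])[:600])
E
```

```text
clock: 5.92
tool_pos: [0.4492, 0.0653, 0.2198]
orientation: [-169.7, 0.2, -82.2]
force: [0.2, 0.2, -1.2]
opening: 0.0002
gripper_force: 0.0
[-0.1032 -0.1031  0.1275]
```

View pics/w3.png

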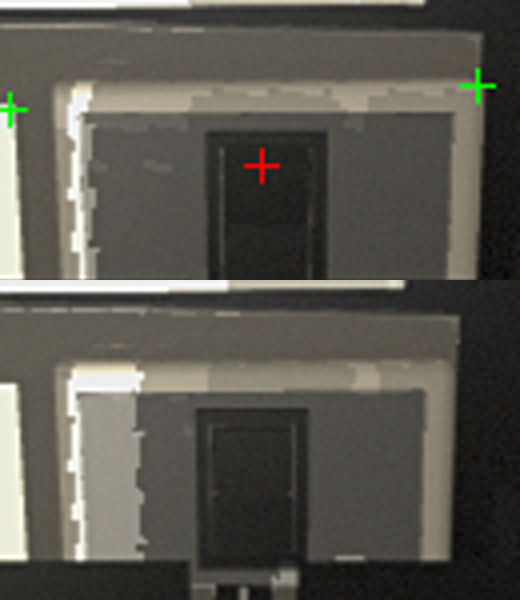

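The rocker's right end now lies sunk inside its frame (lower half of the picture, inner edge visible), where before it stood up: it is on. On to the lid.

```bash
python3 - <<'E'
from h import *
w=lambda x,y,z:M2W(P0,[x,y,z])[0]
plan([(w(-.11,-.06,.37),Rdeck(0),3),(w(.115,0,.37),Rdeck(0),5),(w(.115,0,.295),Rdeck(0),2)])
E
```

```text
[-0.059, 0.0, -0.001] [-14.6, -14.3, -49.1]
[-0.059, 0.0, -0.001] [-14.6, -11.4, -49.8]
[-0.059, 0.0, -0.001] [-14.5, -8.5, -50.4]
--
[-0.0, 0.0, 0.0] [-12.0, -45.0, 0.0]
[-0.0, 0.0, -0.0] [-12.0, -45.0, 0.0]
[-0.0, 0.0, -0.0] [-12.0, -45.0, 0.0]
[-0.0, 0.0, -0.0] [-12.0, -45.0, 0.0]
[-0.0, 0.0, -0.0] [-12.0, -45.0, 0.0]
--
[0.0, -0.0, -0.0] [-0.0, -0.0, 37.5]
[0.0, -0.0, -0.0] [-0.0, -0.0, 37.5]
--
```

```bash
python3 -m crank '[-0.059,0,0,-15,-14,-49,0, -0.059,0,0,-15,-11,-50,0, -0.059,0,0,-14,-9,-50,0, 0,0,0,0,0,0,0]' && python3 -m crank '[0,0,0,-12,-45,0,0, 0,0,0,-12,-45,0,0, 0,0,0,-12,-45,0,0, 0,0,0,-12,-45,0,0, 0,0,0,-12,-45,0,0]' && python3 -m crank '[0,0,0,0,0,0,0]'
python3 - <<'E'
from h import *
c,s=np.cos(P0[2]),np.sin(P0[2]);p,_=cur();dx,dy=p[0]-P0[0],p[1]-P0[1];print("machine",c*dx+s*dy,-s*dx+c*dy,p[2])
im=eyes.snapshot("scene"); cv2.imwrite("pics/s2.png",cv2.resize(im[100:340,180:440],None,fx=2.5,fy=2.5))
E
```

```text
clock: 6.48
tool_pos: [0.4607, 0.1117, 0.3695]
orientation: [179.9, 0.0, -82.3]
force: [-0.4, 0.2, -0.8]
opening: 0.0009
gripper_force: 0.0
clock: 7.1
tool_pos: [0.6742, 0.2002, 0.3639]
orientation: [179.6, -0.1, -82.3]
force: [-0.2, -0.5, 0.7]
opening: 0.0003
gripper_force: 0.0
clock: 7.22
tool_pos: [0.6747, 0.2006, 0.3602]
orientation: [179.3, -0.2, -82.3]
force: [-0.4, -0.5, -0.1]
opening: 0.0004
gripper_force: 0.0
machine 0.11653675646642732 0.00011422731687427481 0.3601963987172448
```

View pics/s2.png

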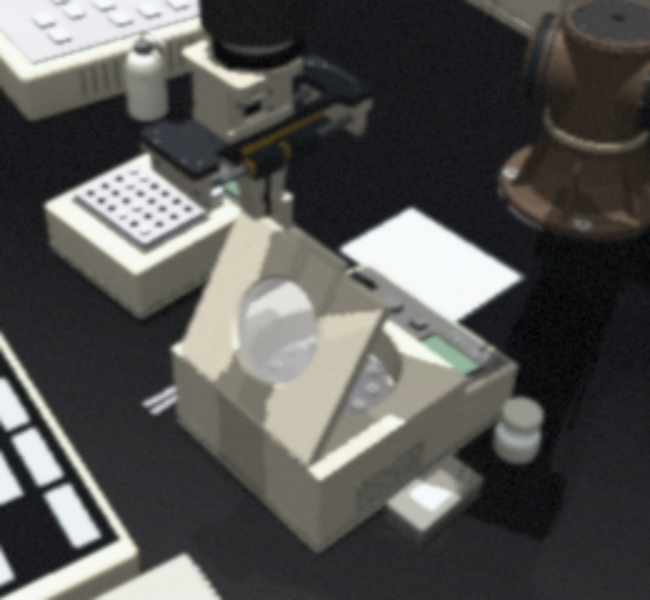

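The tip hangs above and behind the lid's top edge at about (280,222) and the lid is unmoved. I'll plan the descent and push along the arc.

```bash
python3 - <<'E'
from h import *
w=lambda x,y,z:M2W(P0,[x,y,z])[0]
wp=[(w(.112,0,.285),Rdeck(0),2)]
for th in np.linspace(.98,0,12):
    q=lidpt(th); e=.010*min(1,th/.3); wp.append((w(q[0]+e,0,q[2]),Rdeck(0),1))
    print(round(th,2),np.round(wp[-1][0],3))
plan(wp)
E
```

```text
0.98 [0.631 0.194 0.267]
0.89 [0.619 0.193 0.259]
0.8 [0.607 0.191 0.251]
0.71 [0.596 0.19  0.242]
0.62 [0.587 0.188 0.231]
0.53 [0.578 0.187 0.22 ]
0.45 [0.57  0.186 0.208]
0.36 [0.563 0.185 0.196]
0.27 [0.556 0.184 0.183]
0.18 [0.549 0.183 0.169]
0.09 [0.542 0.182 0.155]
0.0 [0.538 0.182 0.141]
[0.005, -0.001, -0.001] [-0.3, 1.3, 38.4]
[0.005, -0.001, -0.001] [-0.2, 1.5, 38.4]
--
[-0.0, 0.0, 0.0] [-0.0, 39.8, 18.2]
--
[0.0, -0.0, 0.0] [-0.0, 12.3, 7.3]
--
[-0.0, 0.0, 0.0] [0.0, 11.6, 8.4]
--
[0.0, 0.0, 0.0] [0.0, 10.8, 9.4]
--
[0.0, 0.0, 0.0] [-0.0, 9.9, 10.3]
--
[0.0, 0.0, 0.0] [-0.0, 9.0, 11.1]
--
[0.0, 0.0, 0.0] [0.0, 8.0, 11.9]
--
[0.0, 0.0, 0.0] [-0.0, 6.9, 12.6]
--
[0.0, 0.0, 0.0] [-0.0, 6.8, 13.1]
--
[0.0, 0.0, 0.0] [0.0, 7.5, 13.6]
--
[0.0, 0.0, 0.0] [-0.0, 6.3, 13.9]
--
[0.0, 0.0, 0.0] [0.0, 5.0, 14.2]
--
```

```bash
python3 -m crank '[0.005,0,0,0,1,38,0, 0.005,0,0,0,1,38,0, 0,0,0,0,0,0,0]' && python3 -m crank '[0,0,0,0,14,6,0, 0,0,0,0,13,6,0, 0,0,0,0,13,6,0]'
```

```text
clock: 7.65
tool_pos: [0.6686, 0.1983, 0.2874]
orientation: [180.0, -0.2, -82.3]
force: [0.1, -0.9, 1.5]
opening: 0.0003
gripper_force: 0.0
clock: 8.02
tool_pos: [0.6319, 0.1938, 0.275]
orientation: [-179.5, -0.0, -82.3]
force: [1.1, -0.3, -0.8]
opening: 0.0002
gripper_force: 0.9
```

```bash
python3 -m crank '[0,0,0,0,8,7,0, 0,0,0,0,12,8,0]'; python3 -m crank '[0,0,0,0,11,9,0, 0,0,0,0,11,10,0, 0,0,0,0,10,10,0]'; python3 - <<'E'
from h import *
im=eyes.snapshot("scene"); cv2.imwrite("pics/s3.png",cv2.resize(im[100:340,180:440],None,fx=2.5,fy=2.5))
E
```

```text
clock: 8.28
tool_pos: [0.6123, 0.1912, 0.2592]
orientation: [-179.5, -0.0, -82.3]
force: [0.6, 1.1, 1.8]
opening: 0.0004
gripper_force: 0.9
clock: 8.65
tool_pos: [0.5805, 0.1869, 0.2291]
orientation: [-179.5, -0.0, -82.3]
force: [1.9, 0.5, 0.4]
opening: 0.0009
gripper_force: 0.7
```

View pics/s3.png

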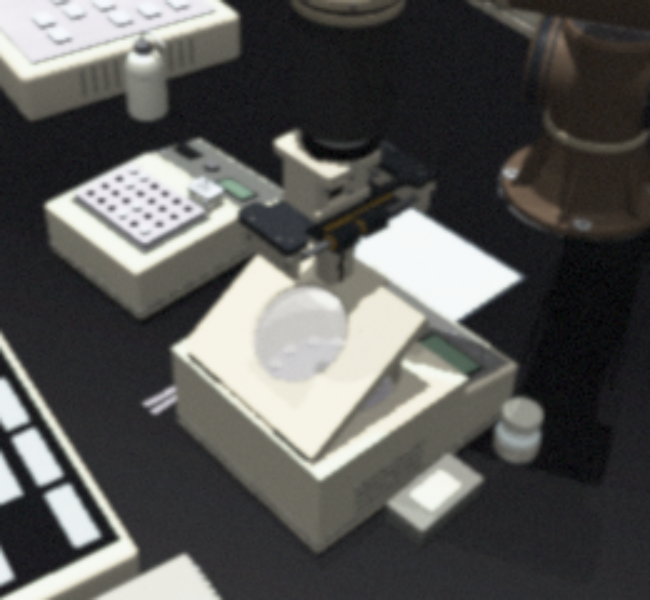

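The lid is being pushed down, now roughly half shut, with the tip at (335,270) on its face. Continuing.

```bash
python3 -m crank '[0,0,0,0,7,11,0, 0,0,0,0,6,12,0, 0,0,0,0,6,12,0, 0,0,0,0,5,13,0]'; python3 -m crank '[0,0,0,0,5,13,0, 0,0,0,0,4,12,0, 0,0,0,0,3,8,0]'
```

```text
clock: 9.2
tool_pos: [0.5563, 0.1835, 0.1793]
orientation: [-179.7, -0.1, -82.3]
force: [-0.1, 1.2, 1.7]
opening: 0.0005
gripper_force: 0.6
clock: 9.57
tool_pos: [0.5448, 0.1818, 0.1462]
orientation: [-179.7, -0.1, -82.3]
force: [0.7, 0.9, 0.9]
opening: 0.0007
gripper_force: 0.5
```

```bash
for i in 1 2 3; do python3 -m crank '[0,0,0,0,0,2,0, 0,0,0,0,0,0,0]'|grep -E "tool_pos|force: \["; done
```

```text
tool_pos: [0.5451, 0.1819, 0.1451]
force: [-0.5, 0.4, -0.0]
tool_pos: [0.5453, 0.1821, 0.1433]
force: [-0.7, 0.0, 0.3]
tool_pos: [0.5452, 0.182, 0.1414]
force: [-0.1, 0.1, 2.2]
```

```bash
for i in 1 2 3; do python3 -m crank '[0,0,0,0,0,1.5,0, 0,0,0,0,0,0,0]'|grep -E "tool_pos|force: \["; done
```

```text
tool_pos: [0.5453, 0.182, 0.1412]
force: [-5.5, -0.7, 12.3]
tool_pos: [0.5453, 0.182, 0.1411]
force: [-10.8, 0.1, 24.2]
tool_pos: [0.5453, 0.182, 0.141]
force: [-15.2, -0.6, 33.8]
```

The hard stop at z = 0.141 matches the shut height exactly. Next, the start key.

```bash
python3 -m crank '[0,0,0,0,0,-30,0, 0,0,0,0,0,-35,0, 0,0,0,0,0,0,0]'; python3 - <<'E'
from h import *
plan([(deckpt(-.106,-.0371,.10),Rdeck(),3)])
E
```

```text
clock: 11.45
tool_pos: [0.5463, 0.1828, 0.2047]
orientation: [-179.4, 0.1, -82.2]
force: [0.8, -0.7, -0.0]
opening: 0.0003
gripper_force: 0.0
[0.055, 0.0, -0.001] [12.4, 36.8, 3.7]
[0.055, 0.0, -0.001] [12.4, 36.9, 1.7]
[0.055, 0.0, -0.001] [12.4, 37.0, -0.3]
--
```

```bash
python3 -m crank '[0.055,0,0,12.5,37,4,0, 0.055,0,0,12.5,37,2,0, 0.055,0,0,12.5,37,0,0, 0,0,0,0,0,0,0]'; python3 - <<'E'
from h import *
print(deckpos()); q=deckpt(-.106,-.0371,.008); 
for c in ["top","scene","wrist"]:
    im=eyes.snapshot(c)
    print(c,[(t,[(np.round(x["location"],1).tolist(),round(x["p"],2)) for x in spotter.place_of(c,t)[:2]]) for t in ("start_key_top","lid_push_point","mains_rocker_on_end")],proj(c,q).round(1),proj(c,M2W(P0,lidpt(0))).round(1))
    if c=="wrist":
        cv2.drawMarker(im,tuple(int(u) for u in proj(c,q)[0]),(0,0,255),0,8); cv2.imwrite("pics/w4.png",im)
plan([(deckpt(-.106,-.0371,.015),Rdeck(),2)])
E
```

```text
clock: 11.95
tool_pos: [0.4362, 0.1269, 0.1872]
orientation: [-170.3, -0.1, -82.2]
force: [0.7, 0.2, 0.6]
opening: 0.0008
gripper_force: 0.0
[-0.1131 -0.0403  0.0961]
top [('start_key_top', [([271.7, 168.8], 0.17)]), ('lid_push_point', []), ('mains_rocker_on_end', [([261.8, 227.7], 0.58)])] [[239.8 234.4]] [[222. 207.]]
scene [('start_key_top', [([336.9, 220.4], 0.46)]), ('lid_push_point', [([325.4, 229.9], 0.98), ([350.8, 305.6], 0.16)]), ('mains_rocker_on_end', [([319.3, 205.1], 0.62)])] [[336.3 219.8]] [[324.5 229.3]]
wrist [('start_key_top', [([272.4, 219.8], 0.96)]), ('lid_push_point', []), ('mains_rocker_on_end', [([277.2, 136.5], 0.64)])] [[276.7 219.5]] [[158.1 275.1]]
[0.002, -0.001, -0.001] [-0.5, -1.3, 40.9]
[0.002, -0.001, -0.001] [-0.4, -1.3, 40.9]
--
```

View pics/w4.png

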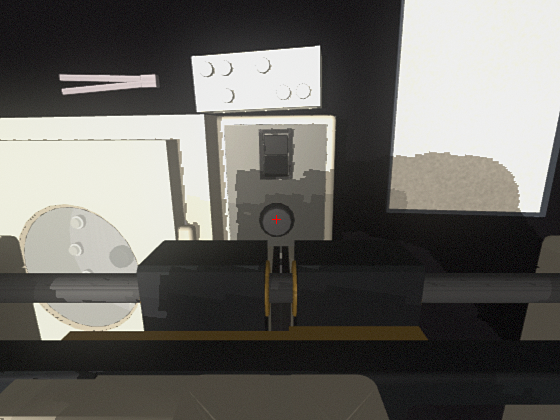

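The mark sits right on the start key at (277,219), the rocker at (276,153) is tipped on, and the lid is shut. Pressing now.

```bash
python3 -m crank '[0.002,0,0,-0.5,-2.5,40,0, 0.002,0,0,-0.5,-2.5,40,0, 0,0,0,0,0,0,0]'; python3 -c "
from h import *
print(deckpos())"; for i in 1 2 3; do python3 -m crank '[0,0,0,0,0,2,0, 0,0,0,0,0,1,0, 0,0,0,0,0,0,0]'|grep -E "tool_pos|force: \["; python3 -c "
from h import *
print(deckpos())"; done
```

```text
clock: 12.92
tool_pos: [0.4574, 0.1318, 0.1086]
orientation: [-170.3, -0.3, -82.3]
force: [-0.4, -0.5, 0.9]
opening: 0.0004
gripper_force: 0.0
[-0.1056 -0.0384  0.015 ]
tool_pos: [0.4595, 0.1338, 0.1091]
force: [-0.0, -0.1, -0.2]
[-0.1032 -0.0367  0.0151]
tool_pos: [0.4596, 0.1334, 0.1051]
force: [-0.4, 0.0, -0.3]
[-0.1038 -0.0371  0.0111]
tool_pos: [0.4602, 0.1335, 0.102]
force: [-0.2, -1.0, 0.2]
[-0.1038 -0.0371  0.008 ]
```

```bash
for i in 1 2 3; do python3 -m crank '[0,0,0,0,0,2,0, 0,0,0,0,0,0,0]'|grep -E "tool_pos|force: \["; python3 -c "
from h import *
print(deckpos())"; done
```

```text
tool_pos: [0.4606, 0.1336, 0.1002]
force: [-1.2, 0.0, 1.8]
[-0.1037 -0.0371  0.0061]
tool_pos: [0.4609, 0.1337, 0.0982]
force: [-1.1, -0.4, 3.3]
[-0.1037 -0.037   0.0041]
tool_pos: [0.4613, 0.1337, 0.0968]
force: [-5.5, -0.9, 13.3]
[-0.1036 -0.037   0.0026]
```

The key bottomed out: about 5 mm of travel, then a stop at 13 N. Retract and check.

```bash
python3 -m crank '[0,0,0,0,0,-15,0, 0,0,0,0,0,-45,0, 0,0,0,0,0,-40,0, 0,0,0,0,0,0,0, 0,0,0,0,0,0,0]'; python3 - <<'E'
from h import *
im=eyes.snapshot("wrist"); cv2.imwrite("pics/w5.png",im)
E
```

```text
clock: 15.42
tool_pos: [0.4437, 0.1313, 0.1942]
orientation: [-170.0, -0.0, -82.3]
force: [0.3, 0.2, -0.6]
opening: 0.0006
gripper_force: 0.0
```

View pics/w5.png

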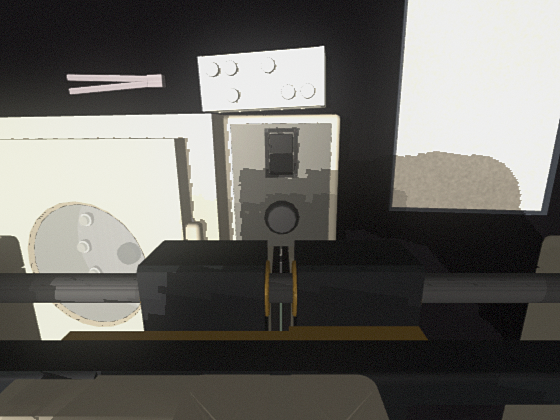

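The start key at (282,217) is up again, the rocker at (282,153) is on, the lid is shut, and the rack and forceps are where they were.

```bash
python3 -c "
from plant import ctrl
print(ctrl.close_job())"
```

```text
the job is handed in; nothing more can be done
None
```

The job is handed in: I pressed the mains rocker on, pushed the lid fully shut, then pressed the start key to its stop and released it; no other key or loose thing was touched, as far as force readings and pictures show (no verdict returned).

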